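Close the stencil jig over a sign panel

TASK

Get the stencil jig ready for spraying, using only pushes of the fingertips, without gripping or lifting anything. First push the white panel along its bed until it is fully home against the block under the hinge, next flip the hinged stencil leaf over its spine so that it lies flat over the panel, and last swing the small catch round by its peg until its arm points straight over the leaf. Leave the other things on the bench where they are.

Things in the scene. Friction and masses are not known exactly. Their poses are not given: they have to be found in the camera images.
- jig: the jig, a plywood board 150 x 206 x 15 mm fixed to the bench, turned by up to 0.22 rad. Origin: centre of its underside, z up; its +y points from the open end of the bed to the hinge, +x is the side of the catch. Two rails along y, tops 30 mm above the bench, inner faces at x = -52.5 and +52.5 mm, from y = -85 to +70 mm. The bed between them (floor 15 mm above the bench) is open at -y
- jig_stop (a point): middle of the end stop at the bed's floor, jig (0, 70, 15) mm: the face of the block under the hinge, against which the panel's +y edge comes home. The block is 13.5 mm high. Site axes as the jig's
- panel: white panel 100 x 100 x 15 mm, loose, about 0.12 kg, lying flat in the bed between the rails with 2.5 mm play on each side. Origin: centre of its underside. It starts 20 to 45 mm short of the end stop; fully home its centre lies at jig y = +20 mm
- jig_hinge (a point): middle of the leaf's hinge axis, at jig (0, 85, 34) mm; the axis runs along the jig's x. Site axes as the jig's
- leaf (a joint): angle of the stencil leaf, rad: 0 = closed, flat over the bed (-y side of the hinge), 1.57 = upright, 2.97 = laid back to the +y side as far as it goes. It starts laid back at 2.6 to 2.9, its free edge raised 14 to 31 degrees, nothing under it. The hinge is stiff: the leaf stays at any angle it is left at; 2 to 4 N at its free edge moves it
- leaf_tab (a point): middle of the finger tab on the leaf's outer face (upper when closed, facing down while laid back), 140 mm from the hinge axis. The leaf, an aluminium frame with slanting bars, is 130 mm wide, 5 mm thick and 130 mm long from the hinge; the tab, 46 mm wide, reaches on to 150 mm. Closed, its top is 36.5 mm above the bench. Site axes: z outer normal, -y from hinge to tab
- leaf_lip (a point): middle of the lip's free edge; the lip runs along the leaf's inner face (upper while laid back), 119 to 125 mm from the hinge axis, 94 mm long, 9 mm deep. With the leaf closed it drops behind the outer edge of a panel that is home (4 mm gap); on a panel that is not home it lands, and the leaf cannot lie flat
- catch (a joint): angle of the swing catch about its vertical pivot at jig (62.5, -64) mm, rad: 0 = arm along the jig's +y, over the leaf's edge; it grows clockwise seen from above (1.57 = along the jig's +x). It starts at 1.1 to 2.4, can turn on to -0.5, and stays where it is left; about 1.5 N at the peg turns it
- catch_peg (a point): top of the upright black peg on the catch's arm, diameter 12 mm, 36 mm from the pivot; the peg's top is 74.5 mm and the arm's top 44.5 mm above the bench
- tape_masking: bystander: roll of masking tape, 90 mm across, 18 mm high; origin under its centre
- jar_clear: bystander: small clear jar with a black lid, 67 mm across, 80 mm high; origin under its centre
- jar_ink_a: bystander: dark ink jar with a black lid, 69 mm across, 75 mm high; origin under its centre

How it is judged:
On the way, in this order (a step that is already met when the one before it is completed fails the run):
1. the panel is home against the end stop, the leaf still laid back (y of panel in the frame of jig above 0.0165 m and value of joint leaf above 1.57 rad), for 0.2 s.
2. the leaf lies flat over the panel (value of joint leaf below 0.04 rad), for 0.2 s.
3. the catch's arm points over the leaf (value of joint catch below 0.2 rad), for 0.2 s.
At the end, for the whole second after the job is handed in: The panel is within 3.5 mm of the end stop, the leaf lies flat over it (within 0.04 rad) and the catch's arm points over the leaf's edge (not more than 0.2 rad short of straight), all at rest (y of panel in the frame of jig above 0.0165 m and value of joint leaf below 0.04 rad and value of joint catch below 0.2 rad and linear speed of panel below 0.01 m/s); the robot touches nothing.
It fails at once if the panel is lifted off its bed (z of panel in the frame of jig above 0.027 m).
It fails at once if the leaf is gripped (its inner face pressed by the fingers with more than 12 N) (contact force between the fingers and leaf_c2 above 12 N or contact force between the fingers and leaf_c3 above 12 N or contact force between the fingers and leaf_c4 above 12 N).
It fails at once if the catch is gripped or forced (more than 30 N between it and the fingers) (contact force between the fingers and catch above 30 N).
It fails at once if a bystander is moved by more than 30 mm, or lifted (distance of any of tape_masking, jar_clear, jar_ink_a from where it was at the start of the episode above 0.03 m).
It also fails if it takes over 61 s, if anything falls off the work surface, if the arm or the gripper's body presses on something with over 40 N, if the wrist force passes 120 N, or if a joint passes its speed limit or range.

ROBOT

A 7-joint arm with a two-finger parallel gripper is mounted at the origin on the work surface; the furniture and walls round the work are solid. World frame = base frame: x ahead of the robot, y to its left, z up, the work surface at z = 0. Lengths are in m, angles in rad, forces in N, time in s.
With the tool pointing down it reaches from about 0.4 to 0.925 m from the base axis. Payload 5.6 kg.
Tool frame: the origin (TCP) lies between the finger pads; the fingertips stand 14 mm ahead of it and the grasp point (between the pads) lies 5 mm behind it (bot.tcp_to_tips is the distance from the TCP to the fingertips, in m); z points along the fingers, y is the line along which they close (so a half turn about z gives the same grasp; the last joint's range is limited). The gripper opens to 85 mm and grips with 20 to 120 N. Pads are 22 mm wide; open, the fingers measure 114 mm over their backs; the gripper's body (76 mm by 85 mm) begins 54 mm behind the grasp point. The pads swing forward as they close: fully open they stand 13 mm farther back than shut.
Start: joints at [1.13, 0.468, -0.012, 1.603, 0.006, 1.071, -0.056], TCP at [0.252, -0.599, 0.245] pointing down, gripper open.
Joint ranges: [-2.53, 2.53], [-0.31, 2.02], [-1.57, 1.55], [0.28, 2.44], [-1.29, 4.43], [0.15, 1.84], [-2.92, 2.92]. Speed limits (rad/s): [2.57, 2.57, 3.14, 3.14, 3.14, 3.14, 3.14].

INTERFACE

Orientations are given as [roll, pitch, yaw] about the fixed x, y, z axes, in that order (R = Rz(yaw) Ry(pitch) Rx(roll)).
In Python, from rig import bot, viewer gives the robot as it stands (bot), with the cameras (viewer).
- The arm moves only by the shell command python3 jog.py 'ROWS' [FORCE]. ROWS is rows parted by semicolons, their numbers by spaces, 1 to 12 of them, each of 5 numbers: dx, dy, dz in m, then a turn about the tool's z in rad, then the opening from 0.0 (shut) to 1.0 (fully open); each row is the pose to reach, as a shift and turn from the pose commanded when the command began, along the tool's axes at that moment; what a row does not reach only later rows make up. A row lasts 1/8 s, in which the tool goes at most 0.0625 m and 0.188 rad, less where a joint would pass 70% of its speed; a pose out of reach is approached as far as the arm can. The fingers move at their own pace and stop on an object; FORCE is the grip in N (left out, the last holds). Time passes only in rows, so rows that do not move let the fingers close. It prints the time, the measured TCP pose, the force, the opening and the grip force at its end.
- bot.get_obs(): the state, without advancing time (a new reading comes with each control period).
- viewer.snapshot(name): name is "side" or "top" or "wrist"; returns (picture, depth): 400x640x3 uint8, red, green, blue; 400x640 float32, m along the optical axis (not along the pixel's ray), 0 where there is no reading.
- viewer.calibration(name): a dict with "vertical_fov" (degrees; the focal length in pixels is half the picture's height over the tangent of half this angle, whatever the lens; pixels are square), "cx", "cy" (the principal point, pixels), "dist_coeffs" ([k1, k2, p1, p2, k3] as OpenCV has them; the pictures are not rectified), "rvec" (rotation vector, rad) and "tvec" (3), from world to camera coordinates, as OpenCV has them. Camera axes: x right, y down, z forward; pixel columns grow to the right and rows downward; lengths in m; the calibration is good to about 2 mm. A picture is of the moment at which its call begins: read the wrist's pose just before it. calibration takes no time and is no camera call; for the wrist camera it gives the pose at the moment of the call.
- bot.sign_off(): hands the job in; it is judged then, once.
The state is a dict: "t": time; "q": joint angles; "qd": joint speeds; "effort": joint torques, N m; "position": TCP position; "tool_rot": TCP orientation; "wrist_force": force on the tool from outside, world axes, zero at the start; "ft_torque": the same for the moment, N m; "opening": opening from 0.0 (shut) to 1.0 (fully open); "gripper_force": force on a finger pad.
Only numpy, scipy, OpenCV 4.12 (cv2) and the standard library are available. Lean on these libraries where they do the work, as an engineer would, in place of code of your own. Each camera call takes 0.05 s, during which the arm holds its last target. There are 200 camera calls.

## Working session

There is one attempt and no reset: what is moved stays moved. The work goes in short steps, Python scripts to look and compute and a shell command to move; the robot and the scene stay as the last step left them, time stands still between calls to the robot, and variables do not carry over. Pictures are saved under pics/ and viewed, at most 10 in all, crops included, and the job is handed in when it is done.

```bash
ls; mkdir -p pics; cat > h.py <<'E'
import numpy as np, cv2
from rig import bot, viewer
def cam(n):
    c=viewer.calibration(n); f=200/np.tan(np.radians(c["vertical_fov"])/2)
    K=np.array([[f,0,c["cx"]],[0,f,c["cy"]],[0,0,1]]); R=cv2.Rodrigues(np.array(c["rvec"],float))[0]
    return K,np.array(c["dist_coeffs"],float),R,np.array(c["tvec"],float).ravel()
def ray(n,u,v):
    K,d,R,t=cam(n); p=cv2.undistortPoints(np.array([[[u,v]]],float),K,d)[0,0]
    return -R.T@t, R.T@np.array([p[0],p[1],1])
def atz(n,u,v,z):
    o,r=ray(n,u,v); return o+r*(z-o[2])/r[2]
def atd(n,u,v,D):
    o,r=ray(n,u,v); return o+r*D[int(v),int(u)]
def proj(n,P):
    K,d,R,t=cam(n); return cv2.projectPoints(np.array(P,float).reshape(-1,3),cv2.Rodrigues(R)[0],t,K,d)[0][:,0]
E
python3 - <<'E'
from h import *
for n in ("top","side"):
    p,D=viewer.snapshot(n); np.save(f"pics/{n}0.npy",D); cv2.imwrite(f"pics/{n}0.png",p[:,:,::-1])
    print(n,cam(n)[0][0,0],-cam(n)[2].T@cam(n)[3])
o=bot.get_obs();print(o["t"],o["position"],o["tool_rot"])
E
```

```text
jog.py
pics
rig.py
top 374.6714382603919 [ 0.2210079  -0.08817123  1.47318412]
side 393.184172760091 [0.07224619 0.96061632 0.78994343]
0.1 [ 0.2515662  -0.5988171   0.24441382] [-3.13996073e+00  1.39508485e-04  3.97783948e-01]
```

View pics/top0.png

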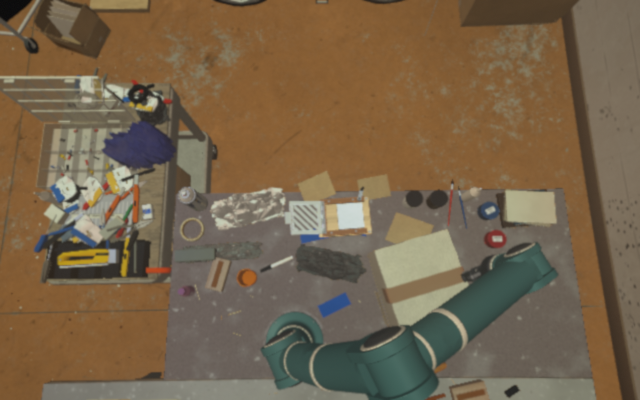

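View pics/side0.png

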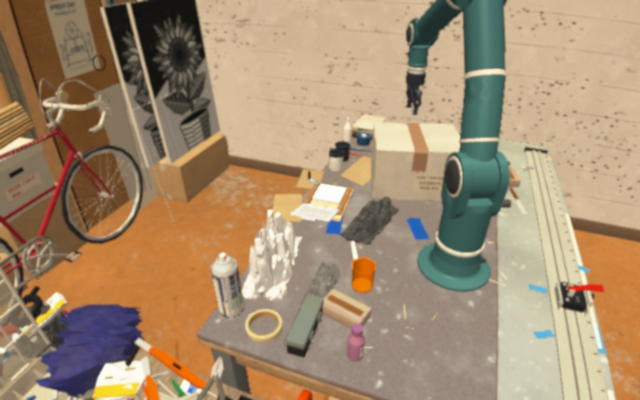

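```bash
python3 - <<'E'
from h import *
a=cv2.imread("pics/top0.png")[175:255,270:430]; b=cv2.imread("pics/side0.png")[165:230,260:380]
cv2.imwrite("pics/c1.png",np.vstack([cv2.resize(a,(640,320),interpolation=2),cv2.resize(b,(640,280),interpolation=2)[:280]]))
for uv in ((290,330),(350,217),(307,217)): print(atz("top",*uv,0.03))
E
```

```text
[0.04434221 0.0159849  0.03      ]
[ 0.4622372 -0.2178267  0.03     ]
[ 0.46455337 -0.05010323  0.03      ]
```

View pics/c1.png

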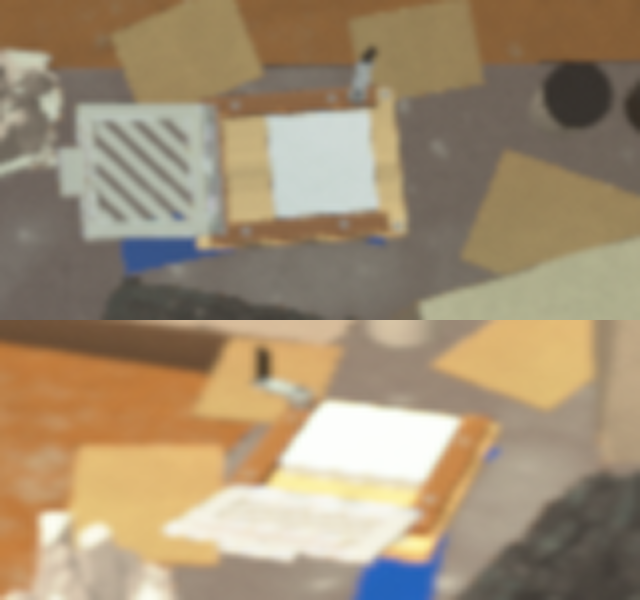

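```bash
python3 jog.py '0.04 -0.03 -0.1 0.1 0; 0.34 -0.27 -0.12 0.31 0;0.34 -0.27 -0.12 0.31 0;0.34 -0.27 -0.12 0.31 0;0.34 -0.27 -0.12 0.31 0;0.34 -0.27 -0.12 0.31 0;0.34 -0.27 -0.12 0.31 0;0.34 -0.27 -0.12 0.31 0;0.34 -0.27 -0.12 0.31 0;0.34 -0.27 -0.12 0.31 0;0.34 -0.27 -0.12 0.31 0;0.34 -0.27 -0.12 0.31 0' 60; python3 - <<'E'
from h import *
n="wrist"; K,d,R,t=cam(n); np.savez("pics/w1cal.npz",K=K,d=d,R=R,t=t)
p,D=viewer.snapshot(n); np.save("pics/w1.npy",D); cv2.imwrite("pics/w1.png",p[:,:,::-1])
o=bot.get_obs();print(o["t"],o["position"],o["tool_rot"], -R.T@t, R[2])
E
```

```text
t: 1.6
position: [0.4601, -0.2197, 0.365]
tool_rot: [-3.142, 0.0, 0.086]
wrist_force: [0.3, 0.3, 0.1]
opening: -0.001
gripper_force: 0.0
1.65 [ 0.46019837 -0.21943306  0.36504858] [-3.14148236e+00  4.41352552e-04  8.61192307e-02] [ 0.54250746 -0.21342332  0.49388122] [-0.31775548 -0.02687729 -0.94779168]
```

View pics/w1.png

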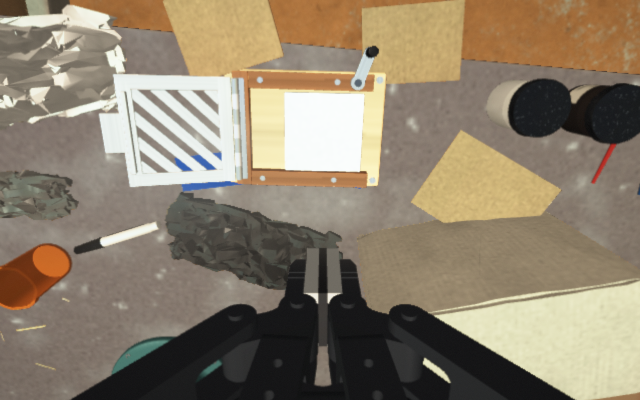

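```bash
python3 - <<'E'
from h import *
a=cv2.imread("pics/w1.png")[35:200,95:395]
cv2.imwrite("pics/c2.png",cv2.resize(a,None,fx=2.66,fy=2.66,interpolation=2))
E
```

```text
(no output)
```

View pics/c2.png

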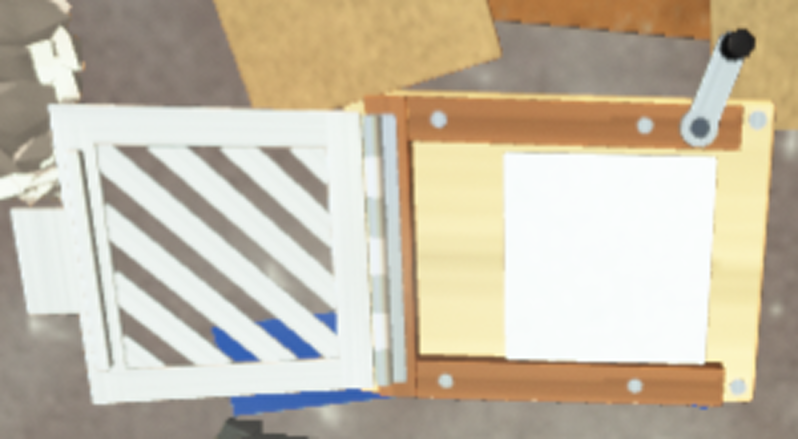

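```bash
cat >> h.py <<'E'
def load(k):
    c=np.load(f"pics/{k}cal.npz"); return c["K"],c["d"],c["R"],c["t"]
E
python3 - <<'E'
from h import *
import json
from scipy.optimize import least_squares
K,d,R,t=load("w1"); D=np.load("pics/w1.npy")
def px(u,v): return np.array([u/2.66+95,v/2.66+35])
def w(u,v,z=None):
    q=px(u,v); p=cv2.undistortPoints(q.reshape(1,1,2),K,d)[0,0]; r=R.T@np.array([*p,1]); o=-R.T@t
    return o+r*((z-o[2])/r[2] if z is not None else D[int(round(q[1])),int(round(q[0]))])
F=[((773,102),(75,-103,15)),((752,402),(-75,-103,15)),((740,150),(52.5,-85,30)),((722,367),(-52.5,-85,30)),((412,142),(52.5,70,28.5)),((419,357),(-52.5,70,28.5)),((700,128),(62.5,-64,45))]
def J(s,P): c,n=np.cos(s[2]),np.sin(s[2]); return np.array([s[0]+c*P[0]-n*P[1],s[1]+n*P[0]+c*P[1]])
W=[(w(*a,b[2]/1e3)[:2],np.array(b)/1e3) for a,b in F]
s=least_squares(lambda s:np.concatenate([J(s,b)-a for a,b in W]),[.46,-.22,.08]).x
print("jig",s); print(np.round([1e3*(J(s,b)-a) for a,b in W],1))
c,n=np.cos(s[2]),np.sin(s[2]); M=np.array([[c,n],[-n,c]]); inv=lambda p:np.round(1e3*np.r_[M@(p[:2]-s[:2]),p[2]],1)
for q in ((505,153),(717,156),(705,364),(506,360)): print("panel",inv(w(*q,.03)))
print("peg",inv(w(739,43,.0745)), "pegdepth",inv(w(739,43)))
for q in ((20,225),(30,300),(45,260),(75,390),(65,120),(130,110),(250,120),(110,385),(600,250)): print("leaf",q,inv(w(*q)))
json.dump(list(s),open("jig.json","w"))
E
```

```text
jig [ 0.4677953  -0.19626309  0.05576643]
[[ 1.  -2.1]
 [-0.4 -0.5]
 [-0.1 -0.2]
 [-0.4 -1.5]
 [ 0.6  2.2]
 [-1.   1.8]
 [ 0.3  0.2]]
panel [48.1 24.5 30. ]
panel [ 49.6 -74.3  30. ]
panel [-50.7 -75.   30. ]
panel [-51.5  24.5  30. ]
peg [ 96.3 -75.2  74.5] pegdepth [ 96.3 -75.2  75. ]
leaf (20, 225) [ 15.4 224.3  81.5]
leaf (30, 300) [-16.4 224.7  82.6]
leaf (45, 260) [  0.3 218.3  77.8]
leaf (75, 390) [-8.290e+01  2.582e+02 -2.000e-01]
leaf (65, 120) [ 58.3 203.   73.8]
leaf (130, 110) [ 62.9 178.7  67.1]
leaf (250, 120) [ 60.  133.5  53.4]
leaf (110, 385) [-56.8 200.5  73.1]
leaf (600, 250) [  4.5 -21.   30.1]
```

```bash
cat >> h.py <<'E'
import json
def jig():
    s=json.load(open("jig.json")); c,n=np.cos(s[2]),np.sin(s[2]); return np.array(s),np.array([[c,n],[-n,c]])
def tj():  # tip in jig mm, and world->tool
    from scipy.spatial.transform import Rotation as Ro
    s,M=jig(); o=bot.get_obs(); p=o["position"]; R=Ro.from_euler("xyz",o["tool_rot"]).as_matrix()
    return np.r_[M@(p[:2]-s[:2]),p[2]-.014]*1e3,R,o
def goto(x,y,z):
    s,M=jig(); t,R,o=tj(); d=np.array([x,y,z])-t; w=np.r_[M.T@d[:2],d[2]]/1e3
    print("tip",t.round(1),"-> tool d",(R.T@w).round(4),"yaw",o["tool_rot"][2].round(3),"F",np.round(o["wrist_force"],1),"t",o["t"])
E
python3 - <<'E'
from h import *
s,M=jig(); D=np.load("pics/top0.npy"); K,d,R,t=cam("top")
v,u=np.mgrid[150:300,200:440]; p=cv2.undistortPoints(np.stack([u,v],-1).reshape(-1,1,2).astype(float),K,d)[:,0]
P=(np.c_[p,np.ones(len(p))]*D[150:300,200:440].reshape(-1,1)-t)@R
J=(P[:,:2]-s[:2])@M.T*1e3; z=P[:,2]*1e3
print("rows x=-80..100 step20, cols y=190..320 step 10: max z")
for x in range(-80,120,20): print(x,[int(z[(abs(J[:,0]-x)<10)&(abs(J[:,1]-y)<5)].max(initial=-9)) for y in range(190,330,10)])
print("open end y=-60..-200")
for x in range(-80,140,20): print(x,[int(z[(abs(J[:,0]-x)<10)&(abs(J[:,1]-y)<5)].max(initial=-9)) for y in range(-200,-50,10)])
print(bot.get_obs()["q"])
goto(0,-112,22)
E
```

```text
rows x=-80..100 step20, cols y=190..320 step 10: max z
-80 [5, 3, 4, 4, 3, 3, 2, 8, 7, 5, 5, 2, 6, 3]
-60 [74, 77, 77, 3, 4, 2, 6, 3, 5, 5, 4, 9, 4, 7]
-40 [74, 88, 78, 4, 7, 6, 3, 6, 9, 4, 5, 5, 2, 4]
-20 [72, 87, 80, 82, 83, 4, 3, 8, 5, 6, 10, 4, 6, 3]
0 [72, 85, 84, 80, 83, 3, 6, 5, 5, 2, 4, 3, 5, 7]
20 [73, 89, 80, 83, 83, 12, 11, 16, 17, 32, 61, 66, 56, 92]
40 [73, 85, 79, 2, 4, 17, 36, 70, 91, 97, 105, 118, 123, 133]
60 [73, 75, 78, 2, 6, 14, 56, 75, 76, 90, 103, 124, 128, 154]
80 [2, 4, 7, 5, 6, 15, 33, 57, 71, 101, 126, 134, 134, 132]
100 [6, 6, 3, 4, 10, 33, 55, 64, 68, 134, 138, 138, 133, 127]
open end y=-60..-200
-80 [18, 19, 11, 12, 10, 6, 2, 5, 4, 5, 3, 19, 16, 22, 22]
-60 [18, 16, 10, 6, 5, 3, 4, 5, 3, 3, 20, 23, 33, 35, 32]
-40 [12, 12, 8, 5, 7, 10, 3, 4, 6, 5, 17, 21, 19, 37, 36]
-20 [13, 9, 6, 3, 3, 7, 4, 4, 4, 4, 19, 19, 22, 36, 34]
0 [7, 8, 7, 5, 2, 5, 5, 5, 9, 7, 16, 22, 20, 32, 39]
20 [7, 8, 4, 7, 8, 3, 6, 5, 3, 5, 16, 18, 20, 35, 33]
40 [6, 5, 3, 5, 8, 5, 3, 3, 6, 6, 16, 19, 22, 32, 36]
60 [0, 5, 6, 24, 20, 14, 20, 12, 15, 11, 15, 21, 34, 44, 49]
80 [1, 23, 28, 23, 22, 25, 21, 19, 16, 16, 18, 15, 46, 47, 47]
100 [4, 21, 25, 25, 24, 20, 22, 18, 17, 12, 12, 14, 76, 78, 48]
120 [-9, -9, 28, 25, 21, 20, 18, 22, 14, 17, 16, 11, 13, 7, -9]
[ 0.56500057  0.13500751 -0.20581141  1.77865398  0.02927241  1.23132739
 -1.13342897]
tip [ -8.9 -22.7 351. ] -> tool d [0.0063 0.0896 0.329 ] yaw 0.086 F [-0.4 -0.   0.2] t 1.65
```

```bash
python3 jog.py '0.006 0.05 0.03 -0.18 0;0.006 0.09 0.06 -0.36 0;0.006 0.09 0.09 -0.54 0;0.006 0.09 0.12 -0.72 0;0.006 0.09 0.15 -0.9 0;0.006 0.09 0.18 -1.08 0;0.006 0.09 0.2 -1.26 0;0.006 0.09 0.22 -1.44 0;0.006 0.09 0.26 -1.541 0;0.006 0.09 0.3 -1.541 0;0.006 0.09 0.328 -1.541 0;0.006 0.09 0.328 -1.541 0'; python3 -c "
from h import *
goto(0,-31-11,22)"
```

```text
t: 3.15
position: [0.4728, -0.3073, 0.0352]
tool_rot: [-3.138, -0.003, 1.628]
wrist_force: [0.1, 0.2, 0.3]
opening: 0.003
gripper_force: 0.0
tip [  -1.2 -111.1   21.2] -> tool d [ 0.0691  0.0013 -0.0007] yaw 1.628 F [0.1 0.2 0.3] t 3.15
```

```bash
python3 jog.py '0.022 0 0 0 0;0.03 0.001 0 0 0;0.038 0.001 0 0 0;0.046 0.001 0 0 0;0.054 0.001 0 0 0;0.06 0.001 0 0 0;0.065 0.001 0 0 0;0.067 0.001 0 0 0;0.067 0.001 0 0 0'; python3 -c "
from h import *
goto(0,-31-11,22)"
```

```text
t: 4.28
position: [0.4715, -0.2406, 0.0371]
tool_rot: [-3.141, -0.0, 1.629]
wrist_force: [-0.6, 0.1, 0.9]
opening: -0.0
gripper_force: 0.0
tip [  1.3 -44.5  23.1] -> tool d [ 0.0025 -0.0013  0.0011] yaw 1.629 F [-0.6  0.1  0.9] t 4.275
```

```bash
for i in 1 2 3; do python3 jog.py '0.001 0 0 0 0;0.002 0 0 0 0' | grep -E "posi|force: \["; done; python3 -c "
from h import *
goto(0,-31-11,22)
n='wrist'; p,D=viewer.snapshot(n); cv2.imwrite('pics/w2.png',p[:,:,::-1])
p,D=viewer.snapshot('top'); cv2.imwrite('pics/t2.png',cv2.resize(p[175:255,270:430,::-1],(640,320),interpolation=2))"
```

```text
position: [0.4714, -0.2389, 0.0372]
wrist_force: [0.0, -0.2, -0.3]
position: [0.4714, -0.2368, 0.0373]
wrist_force: [-0.3, -0.6, -0.8]
position: [0.4712, -0.2359, 0.0374]
wrist_force: [-0.2, -6.0, -0.7]
tip [  1.2 -39.8  23.4] -> tool d [-0.0022 -0.0012  0.0014] yaw 1.628 F [-0.2 -6.  -0.7] t 5.025
```

View pics/w2.png

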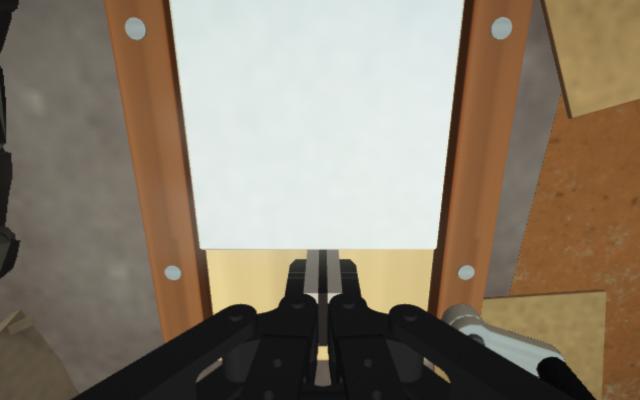

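```bash
python3 jog.py '-0.012 0 0 0 0;-0.012 0 -0.06 0 0;0.02 0 -0.12 0 0;0.08 -0.013 -0.127 0 0;0.14 -0.013 -0.127 0 0;0.2 -0.013 -0.127 0 0;0.26 -0.013 -0.127 0 0;0.285 -0.013 -0.127 0 0;0.285 -0.013 -0.127 0 0'; python3 -c "
from h import *
goto(-10,245,30)"
```

```text
t: 6.25
position: [0.4417, 0.0511, 0.1645]
tool_rot: [3.141, -0.001, 1.633]
wrist_force: [0.1, -1.2, -0.9]
opening: 0.003
gripper_force: 0.0
tip [-12.3 248.5 150.5] -> tool d [-0.0036  0.0023  0.1205] yaw 1.633 F [ 0.1 -1.2 -0.9] t 6.25
```

```bash
python3 jog.py '-0.002 0.002 0.06 0 0;-0.002 0.002 0.118 0 0;-0.002 0.002 0.118 0 0;-0.007 0.002 0.118 0 0;-0.01 0.002 0.115 0 0;-0.012 0.002 0.107 0 0;-0.014 0.002 0.099 0 0'; python3 -c "
from h import *
goto(-10,240,32)"
```

```text
t: 7.12
position: [0.4423, 0.0394, 0.0659]
tool_rot: [-3.139, -0.005, 1.632]
wrist_force: [-9.1, 15.3, 4.1]
opening: -0.0
gripper_force: 8.3
tip [-12.3 236.7  51.9] -> tool d [0.0032 0.0024 0.0199] yaw 1.632 F [-9.1 15.3  4.1] t 7.125
```

```bash
python3 -c "
from h import *
p,D=viewer.snapshot('wrist'); q,E=viewer.snapshot('side'); 
cv2.imwrite('pics/v3.png',np.vstack([cv2.resize(p,(480,300)),cv2.resize(q[150:270,230:400],(480,300),interpolation=2)])[:,:,::-1])
goto(-10,240,32)"
```

```text
tip [-12.2 236.4  52.4] -> tool d [0.0035 0.0023 0.0204] yaw 1.631 F [-10.5  17.2   7.8] t 7.225
```

View pics/v3.png

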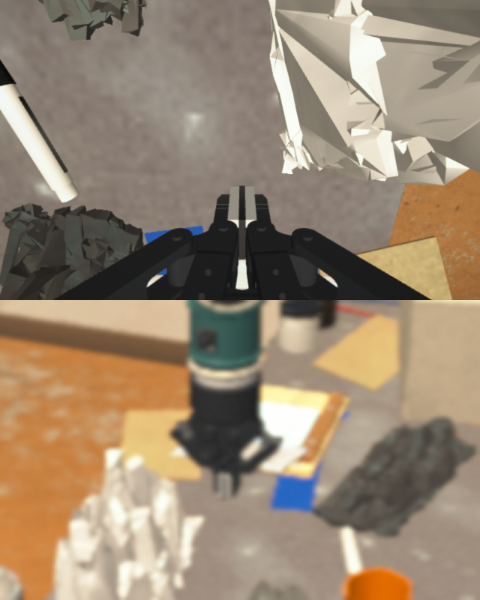

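```bash
python3 jog.py '0 0 -0.006 0 0;-0.001 0 -0.014 0 0'; python3 -c "
from h import *
s,M=jig()
p,D=viewer.snapshot('top'); cv2.imwrite('pics/t4.png',p[:,:,::-1])
K,d,R,t=cam('top');v,u=np.mgrid[195:245,285:340]; q=cv2.undistortPoints(np.stack([u,v],-1).reshape(-1,1,2).astype(float),K,d)[:,0]
P=(np.c_[q,np.ones(len(q))]*D[195:245,285:340].reshape(-1,1)-t)@R
J=(P[:,:2]-s[:2])@M.T*1e3; z=P[:,2]*1e3
for x in (-60,60): print(x,[int(np.median(z[(abs(J[:,0]-x)<7)&(abs(J[:,1]-y)<5)])) for y in range(90,220,10)])
goto(-10,226,75)"
```

```text
t: 7.48
position: [0.4435, 0.0342, 0.0797]
tool_rot: [-3.14, -0.001, 1.629]
wrist_force: [-0.7, 1.9, -1.5]
opening: 0.006
gripper_force: 1.2
  return _methods._mean(a, axis=axis, dtype=dtype,
  ret = ret.dtype.type(ret / rcount)
Traceback (most recent call last):
ValueError: cannot convert float NaN to integer
```

```bash
cat >> h.py <<'E'
def leaf():
    s,M=jig()
    for n in ("top","side"):
        K,d,R,t=cam(n); p,D=viewer.snapshot(n); c=proj(n,[np.r_[M.T@np.array([0,.09])+s[:2],.08]])[0].astype(int)
        r0,c0=max(c[1]-70,0),max(c[0]-80,0); v,u=np.mgrid[r0:c[1]+70,c0:c[0]+80]; D=D[r0:c[1]+70,c0:c[0]+80]
        q=cv2.undistortPoints(np.stack([u,v],-1).reshape(-1,1,2).astype(float),K,d)[:,0]
        P=(np.c_[q,np.ones(len(q))]*D.reshape(-1,1)-t)@R
        J=np.c_[(P[:,:2]-s[:2])@M.T,P[:,2]]*1e3
        a=np.arctan2(J[:,2]-34,85-J[:,1]); rr=np.hypot(J[:,2]-34,J[:,1]-85)
        m=(abs(abs(J[:,0])-55)<9)&(rr>60)&(rr<128)&(a>-.1)&(a<3.1)&(D.ravel()>0)
        h,e=np.histogram(a[m],62,(-.1,3.0)); k=np.argsort(h)[::-1][:5]; print(n,m.sum(),[(round(e[i],2),int(h[i])) for i in k])
E
python3 -c "
from h import *
leaf()
goto(-10,226,75)"
```

```text
top 197 [(np.float64(-0.1), 61), (np.float64(-0.05), 59), (np.float64(2.65), 30), (np.float64(2.6), 28), (np.float64(0.0), 9)]
side 60 [(np.float64(-0.05), 25), (np.float64(2.6), 17), (np.float64(-0.1), 14), (np.float64(2.65), 4), (np.float64(2.85), 0)]
tip [ -9.9 231.   66.2] -> tool d [-0.005  -0.     -0.0088] yaw 1.628 F [-1.4  4.2  2.7] t 7.625
```

```bash
python3 jog.py '-0.006 0 -0.009 0 0;-0.012 0 -0.018 0 0;-0.02 0 -0.031 0 0;-0.029 0 -0.044 0 0;-0.039 0 -0.055 0 0;-0.049 0 -0.066 0 0;-0.06 0 -0.075 0 0;-0.072 0 -0.083 0 0;-0.084 0 -0.089 0 0;-0.096 0 -0.095 0 0'; python3 -c "
from h import *
leaf()
goto(-10,110,167)"
```

```text
t: 8.88
position: [0.4503, -0.063, 0.1747]
tool_rot: [3.141, 0.0, 1.628]
wrist_force: [-0.4, 1.5, -1.4]
opening: -0.001
gripper_force: 0.8
top 124 [(np.float64(-0.05), 56), (np.float64(-0.1), 52), (np.float64(0.0), 16), (np.float64(2.85), 0), (np.float64(2.95), 0)]
side 192 [(np.float64(1.8), 105), (np.float64(1.85), 31), (np.float64(-0.05), 31), (np.float64(-0.1), 17), (np.float64(1.75), 5)]
tip [ -9.8 133.2 160.9] -> tool d [-0.0232 -0.0002 -0.0061] yaw 1.626 F [ 0.4  0.1 -0.6] t 8.975
```

```bash
python3 jog.py '-0.02 0 -0.003 0 0;-0.045 0 -0.002 0 0;-0.07 0 0 0 0;-0.087 0 0.006 0 0;-0.103 0 0.012 0 0;-0.117 0 0.022 0 0;-0.130 0 0.033 0 0;-0.141 0 0.046 0 0;-0.151 0 0.059 0 0;-0.158 0 0.074 0 0'; python3 -c "
from h import *
leaf()
goto(-10,-33,38)"
```

```text
t: 10.22
position: [0.4593, -0.2202, 0.0992]
tool_rot: [-3.141, 0.0, 1.629]
wrist_force: [0.4, -1.8, 1.9]
opening: 0.001
gripper_force: 0.6
top 74 [(np.float64(0.4), 26), (np.float64(0.45), 25), (np.float64(0.35), 10), (np.float64(-0.05), 6), (np.float64(-0.1), 5)]
side 165 [(np.float64(0.4), 63), (np.float64(0.35), 58), (np.float64(-0.05), 17), (np.float64(-0.1), 15), (np.float64(0.45), 9)]
tip [-11.1 -23.1  84.2] -> tool d [-0.01    0.0012  0.0462] yaw 1.628 F [ 0.1 -0.1  0.3] t 10.325
```

```bash
python3 jog.py '-0.004 0 0.012 0 0;-0.007 0 0.024 0 0;-0.01 0 0.035 0 0;-0.01 0 0.043 0 0;-0.01 0 0.046 0 0'; for i in 1 2; do python3 jog.py '0 0 0.001 0 0;0 0 0.0015 0 0' | grep -E "posi|force: \["; done; python3 -c "
from h import *
leaf()
goto(-10,-33,38)"
```

```text
t: 10.95
position: [0.4596, -0.2294, 0.0536]
tool_rot: [-3.141, -0.0, 1.629]
wrist_force: [-0.6, 0.2, 1.8]
opening: 0.004
gripper_force: 0.4
position: [0.4599, -0.2294, 0.0529]
wrist_force: [-0.8, -0.0, 0.3]
position: [0.46, -0.2294, 0.0514]
wrist_force: [-1.3, 0.8, 1.1]
top 87 [(np.float64(0.0), 33), (np.float64(0.05), 28), (np.float64(-0.05), 14), (np.float64(0.1), 7), (np.float64(-0.1), 4)]
side 104 [(np.float64(0.0), 73), (np.float64(0.05), 17), (np.float64(-0.05), 6), (np.float64(0.55), 4), (np.float64(0.5), 2)]
tip [ -9.6 -32.7  37.3] -> tool d [-0.0003 -0.0004 -0.0007] yaw 1.629 F [0.5 0.6 0.5] t 11.55
```

Almost flat; press further until the force rises.

```bash
for i in 1 2 3 4; do python3 jog.py '0 0 0.0005 0 0;0 0 0.001 0 0' | grep -E "posi|force: \["; done
```

```text
position: [0.46, -0.2295, 0.0505]
wrist_force: [-2.5, 1.0, 8.0]
position: [0.4601, -0.2295, 0.0504]
wrist_force: [-4.6, 1.6, 16.2]
position: [0.4602, -0.2295, 0.0502]
wrist_force: [-7.3, 3.0, 26.3]
position: [0.4602, -0.2295, 0.0501]
wrist_force: [-8.6, 3.7, 33.8]
```

```bash
python3 jog.py '0 0 -0.03 0 0;-0.02 0.03 -0.07 0 0;-0.045 0.07 -0.07 0 0;-0.066 0.099 -0.07 0 0;-0.066 0.099 -0.07 0 0'; python3 - <<'E'
from h import *
leaf()
p,D=viewer.snapshot('wrist'); cv2.imwrite('pics/w5.png',p[:,:,::-1])
goto(89,-99,54)
for f in (1.89,1.7,1.55,1.4,1.25,1.1,.95,.8,.65,.5,.35,.2,.1,0,-.03):
    F=np.array([62.5,-64])+36*np.array([np.sin(f),np.cos(f)])-17*np.array([-np.cos(f),np.sin(f)])
    print(f,"toolx %.4f tooly %.4f"%((F[1]+99)/1e3,(F[0]-89)/1e3),"turn",round(min(0,f-1.57),2))
E
```

```text
t: 13.18
position: [0.5642, -0.291, 0.117]
tool_rot: [3.14, 0.001, 1.627]
wrist_force: [-0.2, 0.4, -0.2]
opening: -0.003
gripper_force: 0.0
top 164 [(np.float64(0.0), 85), (np.float64(-0.05), 43), (np.float64(0.05), 24), (np.float64(-0.1), 8), (np.float64(0.1), 4)]
side 93 [(np.float64(0.0), 74), (np.float64(0.05), 11), (np.float64(-0.05), 7), (np.float64(-0.1), 1), (np.float64(2.95), 0)]
tip [ 88.5 -97.6 102.7] -> tool d [-0.0014  0.0006  0.0487] yaw 1.629 F [-0.3  0.2 -0.4] t 13.325
1.89 toolx 0.0076 tooly 0.0023 turn 0
1.7 toolx 0.0135 tooly 0.0070 turn 0
1.55 toolx 0.0188 tooly 0.0098 turn -0.02
1.4 toolx 0.0244 tooly 0.0119 turn -0.17
1.25 toolx 0.0302 tooly 0.0130 turn -0.32
1.1 toolx 0.0362 tooly 0.0133 turn -0.47
0.95 toolx 0.0421 tooly 0.0127 turn -0.62
0.8 toolx 0.0479 tooly 0.0112 turn -0.77
0.65 toolx 0.0534 tooly 0.0088 turn -0.92
0.5 toolx 0.0584 tooly 0.0057 turn -1.07
0.35 toolx 0.0630 tooly 0.0018 turn -1.22
0.2 toolx 0.0669 tooly -0.0027 turn -1.37
0.1 toolx 0.0691 tooly -0.0060 turn -1.47
0 toolx 0.0710 tooly -0.0095 turn -1.57
-0.03 toolx 0.0715 tooly -0.0106 turn -1.6
```

View pics/w5.png

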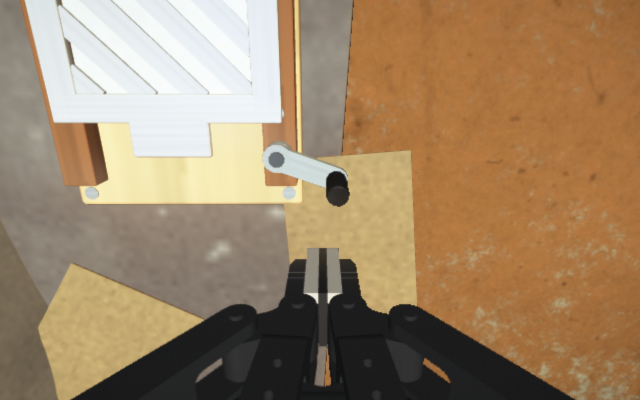

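```bash
python3 jog.py '-0.001 0.001 0.025 0 0;-0.001 0.001 0.0487 0 0;-0.001 0.001 0.0487 0 0'; python3 -c "
from h import *
goto(89,-99,54)"; python3 jog.py '0.008 0.003 0 0 0;0.014 0.007 0 0 0;0.019 0.01 0 0 0;0.024 0.012 0 -0.17 0;0.03 0.013 0 -0.32 0;0.036 0.013 0 -0.47 0;0.042 0.013 0 -0.62 0'; python3 -c "
from h import *
goto(102,-57,54)"
```

```text
t: 13.7
position: [0.5615, -0.2894, 0.0669]
tool_rot: [-3.137, -0.002, 1.629]
wrist_force: [0.1, 0.0, -0.2]
opening: 0.002
gripper_force: 0.0
tip [ 88.3 -98.2  52.9] -> tool d [-0.0008  0.0007 -0.0011] yaw 1.629 F [ 0.1  0.  -0.2] t 13.7
t: 14.58
position: [0.5758, -0.2475, 0.0696]
tool_rot: [3.139, 0.003, 2.254]
wrist_force: [1.3, -1.9, -0.1]
opening: 0.0
gripper_force: 0.9
tip [105.  -57.2  55.6] -> tool d [ 0.0019 -0.0023  0.0016] yaw 2.254 F [ 1.3 -1.9 -0.1] t 14.575
```

```bash
python3 - <<'E'
from h import *
s,M=jig(); t,R,o=tj()
for f in (.8,.65,.5,.35,.2,.1,0,-.05):
    F=np.array([62.5,-64])+36*np.array([np.sin(f),np.cos(f)])-17*np.array([-np.cos(f),np.sin(f)])
    print(f,(R.T@np.r_[M.T@(F-t[:2])/1e3,0]).round(4)[:2],"turn",round(f-.95,2))
E
```

```text
0.8 [ 0.0078 -0.0004] turn -0.15
0.65 [0.0136 0.0009] turn -0.3
0.5 [0.0195 0.0014] turn -0.45
0.35 [0.0255 0.0009] turn -0.6
0.2 [ 0.0313 -0.0004] turn -0.75
0.1 [ 0.035  -0.0018] turn -0.85
0 [ 0.0386 -0.0035] turn -0.95
-0.05 [ 0.0403 -0.0045] turn -1.0
```

```bash
python3 jog.py '0.008 0 0.001 -0.15 0;0.014 0.001 0.001 -0.3 0;0.02 0.001 0.001 -0.45 0;0.026 0.001 0.001 -0.6 0;0.031 0 0.001 -0.75 0;0.035 -0.002 0.001 -0.85 0;0.039 -0.003 0.001 -0.95 0;0.04 -0.004 0.001 -1 0;0.04 -0.004 0.001 -1 0;0.04 -0.004 0.001 -1 0'; python3 -c "
from h import *
goto(62.5+17,-28,54)
p,D=viewer.snapshot('top'); cv2.imwrite('pics/t6.png',p[:,:,::-1])"
```

```text
t: 15.82
position: [0.5468, -0.2188, 0.068]
tool_rot: [-3.142, 0.001, -3.035]
wrist_force: [1.5, 1.2, 1.4]
opening: 0.001
gripper_force: 0.8
tip [ 77.6 -26.9  54. ] -> tool d [-0.0018 -0.0012  0.0001] yaw -3.035 F [1.5 1.2 1.4] t 15.825
```

Back off along tool -x, rise clear, and look.

```bash
python3 jog.py '-0.02 0 0 0 0;-0.03 0 -0.03 0 0;-0.04 -0.03 -0.09 0 0;-0.04 -0.07 -0.13 0 0;-0.04 -0.11 -0.13 0 0;-0.04 -0.11 -0.13 0 0'; python3 -c "
from h import *
s,M=jig(); leaf()
n='side';p,D=viewer.snapshot(n); q,E=viewer.snapshot('wrist'); r,_=viewer.snapshot('top')
a=cv2.resize(p[165:245,270:400],(480,295),interpolation=2); b=cv2.resize(r[175:255,280:410],(480,295),interpolation=2)
cv2.imwrite('pics/v7.png',np.vstack([a,b])[:,:,::-1])
for m in ('side','top'): print(m,proj(m,[np.r_[M.T@np.array([.0625,-.064+.036*k])+s[:2],z] for k,z in ((0,.045),(1,.0745))]))
"
```

```text
t: 16.62
position: [0.5961, -0.3295, 0.1971]
tool_rot: [-3.139, -0.002, -3.042]
wrist_force: [-1.6, 0.6, 0.3]
opening: -0.002
gripper_force: 0.0
top 172 [(np.float64(0.0), 67), (np.float64(0.05), 41), (np.float64(-0.05), 32), (np.float64(0.1), 12), (np.float64(-0.1), 11)]
side 116 [(np.float64(0.0), 61), (np.float64(0.05), 19), (np.float64(-0.05), 11), (np.float64(0.3), 7), (np.float64(0.2), 4)]
side [[315.97944949 180.75237751]
 [313.03379599 178.44489982]]
top [[359.74430543 198.11625735]
 [351.18860407 197.09810105]]
```

View pics/v7.png

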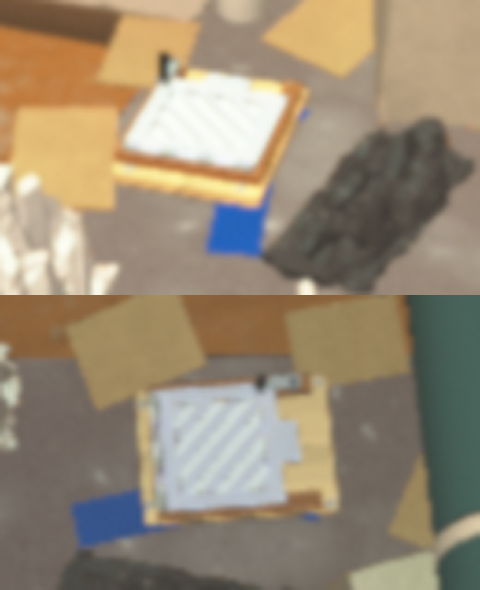

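```bash
python3 -c "
from rig import bot, viewer
print(bot.sign_off())"
```

```text
the job is handed in; nothing more can be done
None
```

The job is handed in, though the sign-off returned no verdict: the panel is home against the stop, the leaf lies flat over it, and the catch points straight over the leaf's edge, done by fingertip pushes alone in about 17 s, with the tape and jars not touched.

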